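# Load an angle bracket on a tilted welding positioner and lock it with a hairpin clip

### The job

Load the two-hole angle bracket on the tilted fixture of the welding positioner: slide it in under the torch, upright flange on the low side, until both holes drop over the two pins and it lies flat on the fixture. Then lock it with the hairpin clip: push its straight leg through the cross hole of the taller pin until the bow snaps over the pin, and let go. Do not bump the torch, and leave everything else on the bench where it is.

Things in the scene. Friction and masses are not known exactly. Their poses are not given: they have to be found in the camera images.
- bracket_flange (a point): Middle of the bracket's upright flange, where to grip it: 8 mm thick (x), 104 mm long (y), 50 mm high; this point is 25 mm above the bracket's underside. Axes: z up out of the leaf, y along the length, x from the flange to the leaf's free edge. The bracket is steel angle, loose, about 0.7 kg, lying on its leaf at the start: leaf 8 mm thick, 75 mm wide (x from -4 to +71 mm), with two 21 mm holes
- hole_r (a point): Centre of the bracket's hole on its -y side, at the leaf's underside; axes as for bracket_flange, from which it lies 41.5 mm in x, -36 mm in y, -25 mm in z. It goes over the taller pin
- hole_l (a point): Centre of the bracket's hole on its +y side, at the leaf's underside; axes as for bracket_flange, from which it lies 41.5 mm in x, +36 mm in y, -25 mm in z. It goes over the plain pin
- pin_foot (a point): Foot of the taller pin (on the robot's right), on its axis, on the fixture's face. Fixture axes: z the face's normal, x straight up the slope (away from the robot), y level along the face (to the robot's left). Pin: 18 mm wide, 33 mm tall, its top 9 mm a bullet nose. The face leans 22 to 38 degrees towards the robot, is 120 mm in x, 190 mm in y, and does not yield
- plain_pin (a point): Foot of the plain locating pin, 72 mm in y from the taller pin, on the fixture's face: 18 mm wide, 23 mm tall, its top 9 mm a bullet nose; fixture axes. The middle of the face is half-way between the pins and 10 mm down the slope from their line
- pin_hole (a point): Centre of the cross hole in the taller pin, 18 mm above the face, that is 10 mm above the seated bracket's leaf; fixture axes. The hole runs level along y right through the pin, is 6.5 mm across, and its mouths are countersunk to about 11 mm
- torch_tip (a point): Tip of the welding torch's 21 mm wide nozzle, fixed on the fixture's tilting head: 60 mm above the face, half-way between the pins and 22 mm up the slope from their line, so that it stands over the seated bracket's leaf. From there the torch rises backwards, up the slope, leaning 50 degrees from the face's normal; fixture axes
- clip_coil (a point): Centre of the hairpin clip's round coil, where to grip it: 26 mm wide, 8 mm thick, this point 4 mm above its underside. Clip: 4 mm wire, loose, about 50 g, lying flat at the start. Axes: z up, x along the straight leg, which runs at y = +5 mm, z = -2 mm to its tip at x = 80 mm. The bow is on the -y side: bulge for the pin at x = 44 mm, pinch at x = 58 mm, flare to x = 74, y = -12.5 mm
- clip_seat (a point): Point on the axis of the clip's straight leg beside the bow's bulge, from clip_coil 44 mm in x, +5 mm in y, -2 mm in z: it lies at the centre of the cross hole when the clip is home; axes as for clip_coil. With clip x along the fixture's +y and clip z along the face's normal, the bow passes the pin on its up-slope side, clear of everything
- clip_bow (a joint): Opening of the clip's bow against its spring, rad: 0 is closed, about 0.08 as its pinch rides over the pin, 0 again once it has snapped over. Pushing it over takes about 8 to 10 N along the leg
- offcut_mid (a point): Middle of the flange of a shorter piece of the same angle, 70 mm long with one small hole: not wanted, leave alone
- positioner: The welding positioner, fixed to the bench; origin on the bench below its tilt axis, x away from the robot, y along the tilt axis, z up. Base plate x -90 to +130 mm, y -150 to +150 mm; two cheeks at y = -126 and +126 mm carry the tilt axis 125 mm up and reach 160 mm high. The fixture's face is 75 mm off the tilt axis. Behind the face the torch and its post (at y = -75 mm) rise to about 0.48 m; in front of it, towards the robot, nothing on the bench is over 80 mm high
- spray_mid (a point): Middle of a spray can, 56 mm wide, 190 mm tall, standing: leave alone
- hammer_mid (a point): Middle of a hammer, 270 mm long, lying: leave alone
- brush_mid (a point): Middle of a wire brush, 260 mm long, 28 mm high, lying on its side: leave alone
- magnet_mid (a point): A flat arrow-shaped welding magnet, about 84 by 57 mm, 14 mm thick: leave alone
- tipcup_mid (a point): Middle of a small steel cup, 50 mm wide and high: leave alone
- pipe_mid (a point): Middle of a pipe offcut, 60 mm wide, 75 mm high, standing: leave alone
- bolt_mid (a point): Middle of a bolt standing on its hexagon head, 35 mm wide, 72 mm high: leave alone
Things that resemble listed ones, but are neither listed nor needed, are in the scene too. Leave any purple or turquoise look-alike of the part that bears bracket_flange alone.

How it is judged:
By the outcome, as a careful person would: the job done as asked, in the order asked, and still so for the second after the job is handed in, with the robot touching nothing.
It also fails if it takes over 72 s, if anything falls off the work surface, if the arm or the gripper's body presses on something with over 40 N, if the wrist force passes 120 N, or if a joint passes its speed limit or range.

### The arm

A 6-joint arm with a two-finger parallel gripper is mounted at the origin on the work surface. World frame = base frame: x ahead of the robot, y to its left, z up, the work surface at z = 0. Lengths are in m, angles in rad, forces in N, time in s.
With the tool pointing down it reaches from about 0.15 to 0.775 m from the base axis. Payload 6.1 kg.
Tool frame: the origin (TCP) lies at the very end of the fingers, on their centre line; the grasp point (between the pads) lies 19 mm behind it (manip.grip_point_offset is the z of the grasp point in the tool frame, in m); z points along the fingers, y is the line along which they close (so a half turn about z gives the same grasp; the last joint's range is limited). The gripper opens to 85 mm and grips with 20 to 120 N. Pads are 22 mm wide; open, the fingers measure 114 mm over their backs; the gripper's body (76 mm by 85 mm) begins 54 mm behind the grasp point. The pads swing forward as they close: fully open they stand 13 mm farther back than shut.
Start: joints at [1.167, 0.126, -0.04, 1.405, 0, 1.571], TCP at [0.206, 0.483, 0.231] pointing down, gripper open.
Joint ranges: [-2.72, 2.72], [-0.95, 1.95], [-1.27, 1.35], [-1.78, 2.02], [-1.46, 1.47], [-3.14, 3.14]. Speed limits (rad/s): [2.39, 2.39, 3.01, 3.14, 3.14, 3.14].

### API

Orientations are given as a unit quaternion [x, y, z, w].
In Python, from station import manip gives the robot as it stands.
- The arm moves only by the tool apply_moves, never from a script. Its argument "steps" is one flat list of numbers, 7 for each row, row after row: the shift along the tool's x, y, z normalised to -1 to 1, where 1 is 0.15 m, then the turn, a rotation vector about the tool's x, y, z normalised to -1 to 1, where 1 is 90 degrees, then the closure, from -1 (fully open) to 1 (shut). A call has 1 to 12 rows; each row shifts and turns the commanded pose from where the row before left it, along the tool's axes as they then stand; what a row does not reach is not made up. A row lasts 1/10 s, in which the tool goes at most 50 mm and 8.59 degrees, less where a joint would pass 70% of its speed; a pose out of reach is approached as far as the arm can. A call with a number of a shift or a turn outside -1 to 1 is refused whole. A call with a gripper value outside its range is refused whole. The fingers move at their own pace and stop on an object; "newtons" is the grip in N (left out, the last holds). Time passes only in rows, so rows that do not move let the fingers close. It gives the time, the measured TCP pose, the force, the opening and the grip force at its end, in the units of the state.
- manip.observe(): the state, without advancing time (a new reading comes with each control period).
- manip.read_camera(name): name is "scene" or "side" or "wrist"; returns a dict with "frame" (480x640x3 uint8, red, green, blue), "range_z" (480x640 float32, m along the optical axis (not along the pixel's ray), 0 where there is no reading), "fx", "fy", "cx", "cy" (pixels), "eye" and "rotation" of the camera in the world. Camera axes: x right, y down, z forward; pixel columns grow to the right and rows downward; lengths in m; the calibration is good to about 2 mm. A picture is of the moment at which its call begins.
- manip.finish_job(): hands the job in; it is judged then, once.
The state is a dict: "t": time; "joints": joint angles; "dq": joint speeds; "joint_efforts": joint torques, N m; "tool_pos": TCP position; "eef_rot": TCP orientation; "wrist_force": force on the tool from outside, world axes, zero at the start; "moment": the same for the moment, N m; "opening": finger opening in m; "gripper_force": force on a finger pad.
Only numpy, scipy, OpenCV 4.12 (cv2) and the standard library are available. Lean on these libraries where they do the work, as an engineer would, in place of code of your own. Each camera call takes 0.05 s, during which the arm holds its last target. There are 200 camera calls.

## Working session

There is one attempt and no reset: what is moved stays moved. The work goes in short steps, Python scripts to look and compute and a tool call to move; the robot and the scene stay as the last step left them, time stands still between calls to the robot, and variables do not carry over. Pictures are saved under pics/ and viewed, at most 10 in all, crops included, and the job is handed in when it is done.

Besides the shell and the picture viewer there is one more tool, called after "Request:" as name(argument=value, ...) on one line, values as JSON. apply_moves: Moves the arm, as the interface text tells. Scaled input: -1 to 1 covers 0.15 m each way for a shift and 90 degrees each way for a turn. Its arguments: {"type":"object","properties":{"steps":{"type":"array","items":{"type":"number","minimum":-1,"maximum":1}},"newtons":{"type":"number"}},"required":["steps"]}

```bash
ls; mkdir -p pics
python3 - <<'E'
from station import manip
import cv2,numpy as np
print(manip.observe(), manip.grip_point_offset)
for n in("scene","side"):
    c=manip.read_camera(n); cv2.imwrite(f"pics/{n}0.png",c["frame"][:,:,::-1]); np.savez(f"{n}0.npz",**c)
    print(n,c["fx"],c["fy"],c["cx"],c["cy"],c["eye"],c["rotation"])
E
```

```text
pics
{'t': 0.0, 'joints': array([ 1.16701486e+00,  1.26352476e-01, -4.05742091e-02,  1.40541159e+00,
       -1.89072996e-05,  1.57077767e+00]), 'dq': array([-1.39987712e-03, -1.06206755e-03,  8.95975340e-04, -1.30886724e-05,
        1.70662798e-03,  2.38588350e-04]), 'joint_efforts': array([ 5.01039394e-04, -4.35918546e+01,  3.52921522e+01,  1.74121535e-02,
       -1.15094676e-04, -1.83874863e-05]), 'tool_pos': array([0.20611937, 0.48240967, 0.23055839]), 'eef_rot': array([ 2.00512816e-01,  9.79690776e-01, -7.57209853e-04, -1.45342823e-04]), 'wrist_force': array([0.43127113, 0.08396113, 0.70589646]), 'moment': array([ 0.02476751, -0.02816219, -0.0419743 ]), 'gripper_force': 0.0, 'opening': 0.08545144224471024} -0.0187
scene 605.3980402770109 605.3980402770109 317.98009420683366 232.58339016577239 [1.35505226 0.22205901 1.23575251] [ 0.57068145  0.74881979 -0.27031869 -0.20129433]
side 555.2714995254495 555.2714995254495 314.8840190699581 230.67463649530688 [ 0.0108877  -0.77592917  1.12146806] [ 0.88115128 -0.28489154  0.11684718 -0.35882583]
```

View pics/scene0.png

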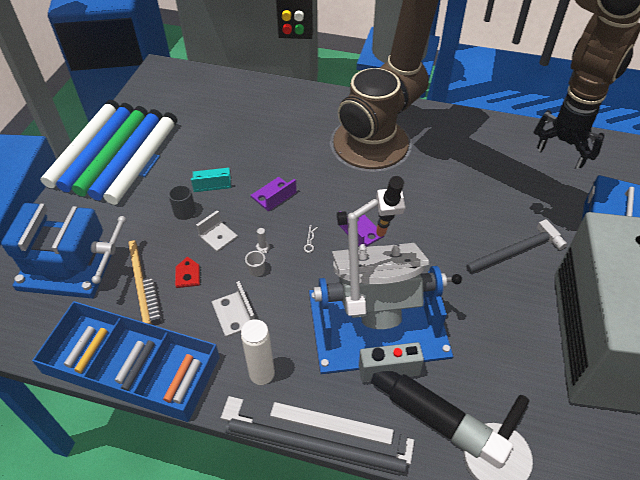

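View pics/side0.png

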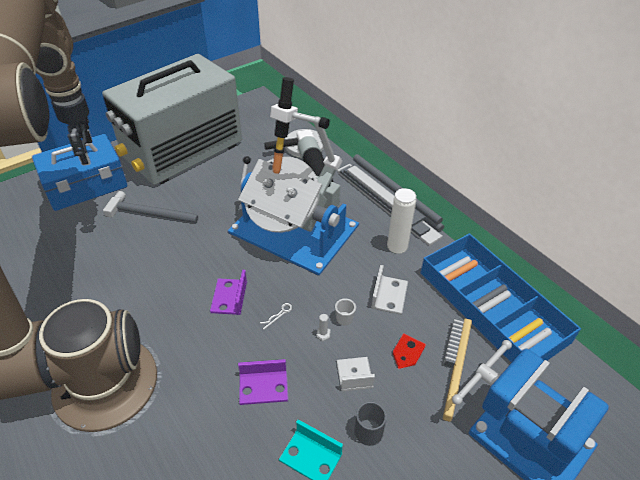

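Steel angles in the side view: (390,290) and (355,372). The first looks longer and has two holes, so it should be the bracket. The second has one small hole, so it should be the offcut. The purple (228,293), (263,382) and turquoise (312,452) pieces are look-alikes. I'll confirm with one enlarged crop.

```bash
cat > h.py <<'E'
import numpy as np, cv2
from scipy.spatial.transform import Rotation as R
def cloud(c):
    f=float(c["fx"]);v,u=np.mgrid[0:480,0:640];z=c["range_z"]
    p=np.stack([(u-c["cx"])/f*z,(v-c["cy"])/f*z,z],-1)
    W=p@Rm(c).T+c["eye"]; W[z==0]=np.nan; return W
def Rm(c): return R.from_quat(c["rotation"]).as_matrix()
def plane(c,uv,n,d):
    "cast pixels onto plane n.x=d"
    uv=np.atleast_2d(uv); r=np.c_[(uv[:,0]-c["cx"])/c["fx"],(uv[:,1]-c["cy"])/c["fy"],np.ones(len(uv))]@Rm(c).T
    n=np.asarray(n,float); return c["eye"]+r*((d-n@c["eye"])/(r@n))[:,None]
def proj(c,P):
    q=(np.atleast_2d(P)-c["eye"])@Rm(c); return np.c_[q[:,0]/q[:,2]*c["fx"]+c["cx"],q[:,1]/q[:,2]*c["fy"]+c["cy"]]
E
python3 - <<'E'
from h import *
s=dict(np.load("side0.npz"));a=dict(np.load("scene0.npz"))
def crop(c,x,y,w,h): return cv2.resize(c["frame"][y:y+h,x:x+w,::-1],(400,300),interpolation=cv2.INTER_CUBIC)
t=np.vstack([np.hstack([crop(s,330,255,120,90*4//3//1*0+90),crop(s,225,145,140,105)]),np.hstack([crop(a,200,260,120,90),crop(a,300,205,160,120)])])
cv2.imwrite("pics/crop1.png",t)
for n,c,u,v in(("s br",s,392,292),("s off",s,355,372),("s clip",s,286,308),("a br",a,232,312),("a off",a,218,235),("a clip",a,309,247),("s table",s,300,340),("a table",a,300,300)):
    print(n,cloud(c)[v,u].round(4))
E
```

```text
s br [ 0.6821 -0.1841  0.0061]
s off [ 0.4621 -0.3081  0.0099]
s clip [ 0.4362 -0.0686  0.0064]
a br [ 0.6761 -0.1866  0.0113]
a off [ 0.4588 -0.3089  0.0029]
a clip [ 0.4317 -0.0676 -0.0008]
s table [ 0.411  -0.1655  0.0074]
a table [ 0.5928 -0.044  -0.0028]
```

View pics/crop1.png

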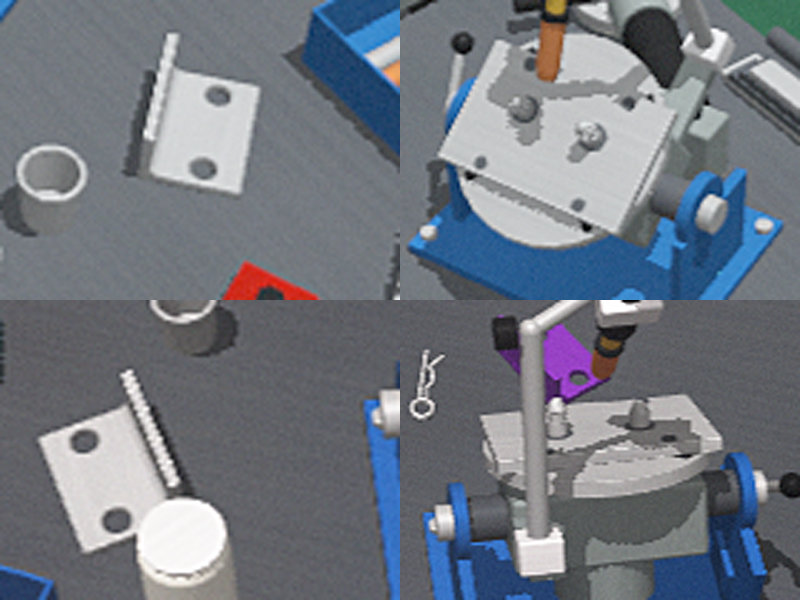

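The crop confirms it: the piece at side (390,290) has two large holes and its flange faces the robot. On the fixture, the taller pin is at side (292,192) and scene (362,247), and the plain pin is at side (268,183) and scene (396,247).

```bash
cat > m0.py <<'E'
from h import *
s=dict(np.load("side0.npz"));a=dict(np.load("scene0.npz"))
# table plane bias
for n,c in(("s",s),("a",a)):
    W=cloud(c); m=(np.abs(W[...,2])<.02)&(W[...,0]>.3)&(W[...,0]<.75)&(np.abs(W[...,1]+.15)<.2)
    p=W[m]; print(n,"table z med",np.median(p[:,2]).round(4),"sd",p[:,2].std().round(4))
def holes(c,seeds):
    g=cv2.cvtColor(c["frame"],cv2.COLOR_RGB2GRAY); o=[]
    for u,v in seeds:
        x,y=int(u)-9,int(v)-9; q=cv2.resize(g[y:y+19,x:x+19],None,fx=4,fy=4,interpolation=cv2.INTER_CUBIC)
        _,b=cv2.threshold(q,0,255,cv2.THRESH_BINARY_INV|cv2.THRESH_OTSU)
        k,l,st,ce=cv2.connectedComponentsWithStats(b); i=l[38,38]
        o.append((x+(ce[i][0]+.5)/4-.5,y+(ce[i][1]+.5)/4-.5)); print("hole",o[-1],st[i])
    return o
for c,sd in((s,[(390.6,305.4),(395.1,283.8)]),(a,[(225.5,302.3),(235.1,325.7)])):
    P=plane(c,holes(c,sd),[0,0,1],.006); print(P.round(4)); d=P[1]-P[0]; print("len",np.linalg.norm(d),"yang",np.degrees(np.arctan2(d[1],d[0])))
# flange
for c,(x0,y0,x1,y1) in((s,(372,262,410,312)),(a,(205,270,285,340))):
    W=cloud(c)[y0:y1,x0:x1].reshape(-1,3); W=W[(W[:,2]>.018)&(W[:,2]<.06)&(W[:,1]>-.26)&(W[:,1]<-.1)]
    r=cv2.minAreaRect(W[:,:2].astype(np.float32)); print("flange",len(W),np.nanmax(W[:,2]),r, np.median(W,0))
# face plane
P=[]
for c,(x0,y0,x1,y1) in((s,(237,155,325,232)),(a,(328,240,435,290))):
    W=cloud(c)[y0:y1,x0:x1].reshape(-1,3); W=W[np.isfinite(W[:,0])]
    best=0;rng=np.random.default_rng(0)
    for _ in range(800):
        t=W[rng.choice(len(W),3,False)];n=np.cross(t[1]-t[0],t[2]-t[0])
        if np.linalg.norm(n)<1e-6: continue
        n/=np.linalg.norm(n); n*=np.sign(n[2])
        k=np.abs((W-t[0])@n)<.004
        if .7<n[2]<.96 and k.sum()>best: best=k.sum();K=k
    for _ in range(3):
        q=W[K];m=q.mean(0);n=np.linalg.svd(q-m,full_matrices=False)[2][2];n*=np.sign(n[2]);K=np.abs((W-m)@n)<.005
    ey=np.cross(n,[0,0,1]);ey=-ey if ey[1]<0 else ey;ey/=np.linalg.norm(ey);ex=np.cross(ey,n)
    uv=np.c_[(W[K]-m)@ex,(W[K]-m)@ey]; r=cv2.minAreaRect(uv.astype(np.float32))
    print("face",K.sum(),"n",n.round(4),"tilt",np.degrees(np.arccos(n[2])),"yaw",np.degrees(np.arctan2(-ey[0],ey[1])),r,"mid",(m+r[0][0]*ex+r[0][1]*ey).round(4), "pct",np.percentile(uv,[1,99],axis=0).round(3))
E
python3 m0.py
```

```text
s table z med 0.0017 sd 0.0045
a table z med 0.0007 sd 0.0047
hole (np.float64(390.5627667140825), np.float64(305.1900782361309)) [ 23  25  34  27 703]
hole (np.float64(395.0556930693069), np.float64(283.26856435643566)) [ 22  27  32  25 606]
[[ 0.6518 -0.2131  0.006 ]
 [ 0.7074 -0.1673  0.006 ]]
len 0.0720409838060514 yang 39.501154387785235
hole (np.float64(224.84294081381012), np.float64(301.88825524044387)) [ 20  23  35  29 811]
hole (np.float64(234.56575304540422), np.float64(325.6925526024363)) [ 18  25  36  31 903]
[[ 0.651  -0.2151  0.006 ]
 [ 0.7067 -0.1693  0.006 ]]
len 0.07208066807094393 yang 39.39896892605101
flange 154 0.05783949988457393 ((0.6493925452232361, -0.16038230061531067), (0.10952742397785187, 0.009228622540831566), 39.49713134765625) [ 0.64241728 -0.16684852  0.0496852 ]
flange 233 0.056017361538600374 ((0.6279796361923218, -0.16538779437541962), (0.15410327911376953, 0.053066007792949677), 11.718314170837402) [ 0.65104015 -0.161576    0.04718107]
face 2909 n [-0.5068 -0.2141  0.8351] tilt 33.377754041118905 yaw 22.904690054974832 ((-0.0014427751302719116, 0.0035305991768836975), (0.15992747247219086, 0.20845603942871094), 11.470718383789062) mid [0.5501 0.1263 0.187 ] pct [[-0.057 -0.091]
 [ 0.061  0.098]]
face 1580 n [-0.4959 -0.2084  0.843 ] tilt 32.542160528779355 yaw 22.79633951917506 ((0.027529165148735046, -0.0026783645153045654), (0.21203964948654175, 0.19263006746768951), 1.5452665090560913) mid [0.5887 0.142  0.2115] pct [[-0.075 -0.098]
 [ 0.131  0.089]]
```

```bash
cat > m1.py <<'E'
from h import *
s=dict(np.load("side0.npz"));a=dict(np.load("scene0.npz"))
for n,c,(x0,y0,x1,y1) in(("can",s,(390,188,414,205)),("can",a,(248,322,268,345))):
    W=cloud(c)[y0:y1,x0:x1].reshape(-1,3); W=W[W[:,2]>.17]; print(n,len(W),np.median(W,0).round(3))
print("cup",cloud(s)[300:306,338:352].reshape(-1,3).mean(0).round(3),"bolt",cloud(s)[317:322,320:326].reshape(-1,3).mean(0).round(3))
# fixture frame from side fit; tilt 33, yaw 22.85
t,y=np.radians(33.0),np.radians(22.85)
n=np.array([-np.sin(t)*np.cos(y),-np.sin(t)*np.sin(y),np.cos(t)]);ey=np.array([-np.sin(y),np.cos(y),0]);ex=np.cross(ey,n)
O=np.array([.5501,.1263,.187]); 
for nm,c,(x0,y0,x1,y1) in(("s",s,(225,60,345,245)),("a",a,(310,170,460,310))):
    W=cloud(c)[y0:y1,x0:x1].reshape(-1,3); W=W[np.isfinite(W[:,0])]; L=np.c_[(W-O)@ex,(W-O)@ey,(W-O)@n]
    q=(np.abs(L[:,2])<.006)&(np.abs(L[:,0])<.09)&(np.abs(L[:,1])<.13)
    print(nm,"face z med",np.median(L[q,2]).round(4),"x hist",np.histogram(L[q,0],np.arange(-.08,.081,.005))[0],"y",np.histogram(L[q,1],np.arange(-.115,.116,.005))[0])
    hi=(L[:,2]>.015)&(L[:,2]<.045)&(np.abs(L[:,0])<.05)&(np.abs(L[:,1])<.09)
    for sg in(-1,1):
        k=hi&(L[:,1]*sg>0); print(" pin",sg,k.sum(),np.median(L[k],0).round(4),L[k].max(0).round(3))
    for h in np.arange(.05,.35,.04):
        k=(np.abs(L[:,2]-h)<.02)&(L[:,0]<.35)&(np.abs(L[:,1])<.15)&(W[:,2]>.1)
        if k.sum()>3: print("  h",h.round(2),k.sum(),"x",np.percentile(L[k,0],[2,50,98]).round(3),"y",np.percentile(L[k,1],[2,50,98]).round(3))
for nm,c,t1,t2 in(("s",s,(292,192),(268,183)),("a",a,(362.4,247),(396.4,247))):
    for u in(t1,t2): print(nm,[((plane(c,u,n,n@O+h)[0]-O)@np.c_[ex,ey]).round(4) for h in(.02,.03)])
E
python3 m1.py
```

```text
can 307 [ 0.795 -0.072  0.19 ]
can 432 [ 0.807 -0.063  0.189]
cup [ 0.546 -0.16   0.042] bolt [ 0.461 -0.185  0.073]
s face z med 0.0001 x hist [  0   2   1   2  60 135 133 127 137 131 136 132 135 133 133 132 134 108
 103  99 111 125 127 131 125 123 112 113  77   2   0   0] y [  0   0   1   6 101  87  93  81  89  89  95  79  92  84  84  79  68  71
  78  79  83  76  92  80  88  78  81  83  71  63  48  62  66  64  80  82
  68  87  74  80  75  72  15   0   0   0]
 pin -1 48 [ 0.012  -0.0375  0.027 ] [ 0.022 -0.026  0.034]
 pin 1 24 [0.0122 0.034  0.0195] [0.021 0.041 0.029]
  h 0.05 102 x [0.01  0.144 0.158] y [-0.084 -0.078 -0.001]
  h 0.09 288 x [0.036 0.07  0.16 ] y [-0.083 -0.006  0.009]
  h 0.13 378 x [0.086 0.122 0.173] y [-0.101 -0.014  0.011]
  h 0.17 669 x [0.122 0.151 0.176] y [-0.097 -0.012  0.019]
  h 0.21 243 x [0.17  0.192 0.216] y [-0.013 -0.004  0.011]
a face z med -0.0016 x hist [  0   0   0   0  13  37  51  45  44  43  52  40  43  48  51  41  49  44
  55  80  85  71  60  69  63  70  67  84 154  59   3   0] y [ 0  0  0 24 50 49 47 53 38 27 11  0 11 23 31 28 27 34 33 49 48 46 51 47
 49 49 44 52 48 43 40 33 28 44 49 46 46 46 49 51 48 29  0  0  0  0]
 pin -1 58 [ 0.0193 -0.0383  0.0228] [ 0.027 -0.031  0.031]
 pin 1 19 [0.0181 0.0342 0.0178] [0.022 0.039 0.022]
  h 0.05 212 x [0.04  0.159 0.165] y [-0.085 -0.076  0.002]
  h 0.09 330 x [0.06  0.162 0.171] y [-0.085 -0.07   0.007]
  h 0.13 595 x [0.12  0.17  0.178] y [-0.103 -0.069  0.017]
  h 0.17 617 x [0.148 0.17  0.205] y [-0.088 -0.014  0.02 ]
  h 0.21 214 x [0.199 0.211 0.22 ] y [-0.014 -0.003  0.011]
s [array([ 0.0118, -0.0435]), array([ 0.0101, -0.0482])]
s [array([0.0096, 0.027 ]), array([0.0079, 0.0217])]
a [array([ 0.0029, -0.0337]), array([ 0.031 , -0.0381])]
a [array([0.0257, 0.0357]), array([0.0533, 0.0298])]
```

```bash
cat >> h.py <<'E'
t_,y_=np.radians(33.0),np.radians(22.85)
n=np.array([-np.sin(t_)*np.cos(y_),-np.sin(t_)*np.sin(y_),np.cos(t_)]);ey=np.array([-np.sin(y_),np.cos(y_),0]);ex=np.cross(ey,n)
O=np.array([.5501,.1263,.187])
F=np.c_[ex,ey,n]
MID=O+F@[.0145,-.0015,-.0008]   # midpoint of pin feet
RS=np.c_[ey,ex,-n]              # tool over fixture
def rows(p1,R1,N,g,start=None,show=True):
    if start is None:
        from station import manip
        o=manip.observe(); start=(o["tool_pos"],R.from_quat(o["eef_rot"]).as_matrix())
    p0,R0=start; p1=np.asarray(p1)
    w=R.from_matrix(R0.T@R1).as_rotvec()/N; Rk=R0; dp=(p1-p0)/N; out=[]
    for k in range(N):
        r=np.r_[Rk.T@dp/.15,w/(np.pi/2)].round(3); out+=[list(map(float,r))+[g]]; Rk=Rk@R.from_rotvec(w).as_matrix()
    print("rows dist/row",np.linalg.norm(dp).round(4),"deg/row",np.degrees(np.linalg.norm(w)).round(2))
    if show: print(str([x+0 for r in out for x in r]).replace("-0.0,","0,").replace(".0,",",").replace(" ",""))
    return p1,R1
E
python3 -c "
from h import *
print(MID); rows(MID+.2*n-.06*ex,RS,12,-1)"
```

```text
[0.5622904  0.12980916 0.19422633]
rows dist/row 0.0396 deg/row 4.55
[-0.197,-0.166,-0.055,-0.029,-0.012,0.04,-1,-0.208,-0.151,-0.058,-0.029,-0.012,0.04,-1,-0.218,-0.135,-0.061,-0.029,-0.012,0.04,-1,-0.227,-0.118,-0.062,-0.029,-0.012,0.04,-1,-0.235,-0.101,-0.063,-0.029,-0.012,0.04,-1,-0.242,-0.083,-0.063,-0.029,-0.012,0.04,-1,-0.248,-0.065,-0.062,-0.029,-0.012,0.04,-1,-0.253,-0.047,-0.06,-0.029,-0.012,0.04,-1,-0.256,-0.028,-0.057,-0.029,-0.012,0.04,-1,-0.258,-0.01,-0.053,-0.029,-0.012,0.04,-1,-0.259,0.009,-0.048,-0.029,-0.012,0.04,-1,-0.259,0.027,-0.043,-0.029,-0.012,0.04,-1]
```

Request:
apply_moves(steps=[-0.197, -0.166, -0.055, -0.029, -0.012, 0.04, -1, -0.208, -0.151, -0.058, -0.029, -0.012, 0.04, -1, -0.218, -0.135, -0.061, -0.029, -0.012, 0.04, -1, -0.227, -0.118, -0.062, -0.029, -0.012, 0.04, -1, -0.235, -0.101, -0.063, -0.029, -0.012, 0.04, -1, -0.242, -0.083, -0.063, -0.029, -0.012, 0.04, -1, -0.248, -0.065, -0.062, -0.029, -0.012, 0.04, -1, -0.253, -0.047, -0.06, -0.029, -0.012, 0.04, -1, -0.256, -0.028, -0.057, -0.029, -0.012, 0.04, -1, -0.258, -0.01, -0.053, -0.029, -0.012, 0.04, -1, -0.259, 0.009, -0.048, -0.029, -0.012, 0.04, -1, -0.259, 0.027, -0.043, -0.029, -0.012, 0.04, -1])

```text
t: 1.3
tool_pos: [0.4137, 0.0662, 0.331]
eef_rot: [0.534, 0.796, 0.237, 0.16]
wrist_force: [0.5, 0.4, 0.0]
opening: 0.0855
gripper_force: 0.0
```

Run:
```python
from h import *
from station import manip
c=manip.read_camera("wrist"); np.savez("w1.npz",**c)
c=dict(np.load("w1.npz"))
o=manip.observe(); print(o["t"],o["tool_pos"],o["joints"].round(3))
RT=R.from_quat(o["eef_rot"]).as_matrix(); print("cam in tool",RT.T@(c["eye"]-o["tool_pos"]),(RT.T@Rm(c)).round(3))
im=c["frame"][:,:,::-1].copy()
for d,h in((-.036,0),(-.036,.033),(.036,0),(.036,.023)):
    u=proj(c,MID+d*ey+h*n)[0]; print(u.round(1)); cv2.drawMarker(im,tuple(int(round(x)) for x in u),(0,0,255) if h==0 else (0,255,0),0,12,1)
for x in(-.07,.05):
    for y in(-.095,.095):
        u=proj(c,MID+x*ex+y*ey)[0]; cv2.drawMarker(im,tuple(int(round(x)) for x in u),(255,0,0),0,12,1)
cv2.imwrite("pics/w1.png",im)
```

```text
1.35 [0.41563546 0.06075278 0.33175927] [ 0.008 -0.514 -0.472  1.061  0.195  1.257]
cam in tool [ 0.07618336  0.00056594 -0.14154286] [[ 0.008 -0.963 -0.27 ]
 [ 1.     0.008  0.   ]
 [ 0.002 -0.27   0.963]]
[373.8 245.2]
[379.4 255.6]
[376.6 174.8]
[380.9 177.4]
```

View pics/w1.png

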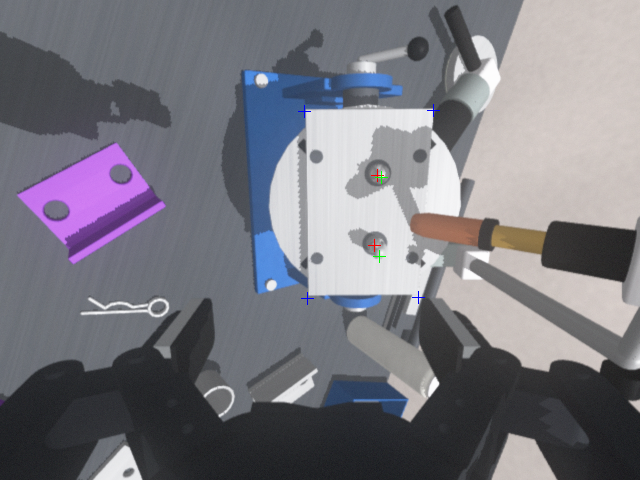

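Run:
```python
from h import *
from station import manip
for k in range(4): c=manip.read_camera("wrist")
np.savez("w2.npz",**c)
c=dict(np.load("w2.npz")); o=manip.observe(); print(o["t"],o["tool_pos"],o["dq"].round(3))
im=cv2.resize(c["frame"][90:310,290:450,::-1],None,fx=2.7,fy=2.7,interpolation=cv2.INTER_CUBIC)
def mk(P,col):
    u=proj(c,P)[0]; print(u.round(1)); cv2.drawMarker(im,(int((u[0]-290+.5)*2.7),int((u[1]-90+.5)*2.7)),col,0,14,1)
for d,h in((-.036,0),(-.036,.033),(.036,0),(.036,.023)): mk(MID+d*ey+h*n,(0,0,255) if h==0 else (0,255,0))
for x in(-.07,.05):
    for y in(-.095,.095): mk(MID+x*ex+y*ey,(255,0,0))
cl=c["frame"][285:325,70:180,::-1]; cl=cv2.resize(cl,None,fx=3.5,fy=3.5,interpolation=cv2.INTER_CUBIC)
out=np.zeros((594,800,3),np.uint8); out[:im.shape[0],:im.shape[1]]=im; 
h,w=cl.shape[:2]; w=min(w,800-im.shape[1]); out[:h,im.shape[1]:im.shape[1]+w]=cl[:,:w]; cv2.imwrite("pics/w2.png",out)
# plane fit in the wrist depth
W=cloud(c)[120:285,312:412].reshape(-1,3); L=(W-MID)@F; L=L[np.abs(L[:,2])<.01]
A=np.c_[L[:,:2],np.ones(len(L))]; print("plane z=ax+by+c",np.linalg.lstsq(A,L[:,2],rcond=None)[0].round(4))
```

```text
1.55 [0.41332965 0.06762763 0.33005433] [ 0.047  0.003  0.003  0.001 -0.    -0.001]
[375.1 245.7]
[380.8 256.2]
[378.  175.1]
[382.3 177.8]
[308.2 298.3]
[305.  111.3]
[419.2 297.3]
[434.7 110. ]
plane z=ax+by+c [ 0.0045 -0.0016 -0.0019]
```

View pics/w2.png

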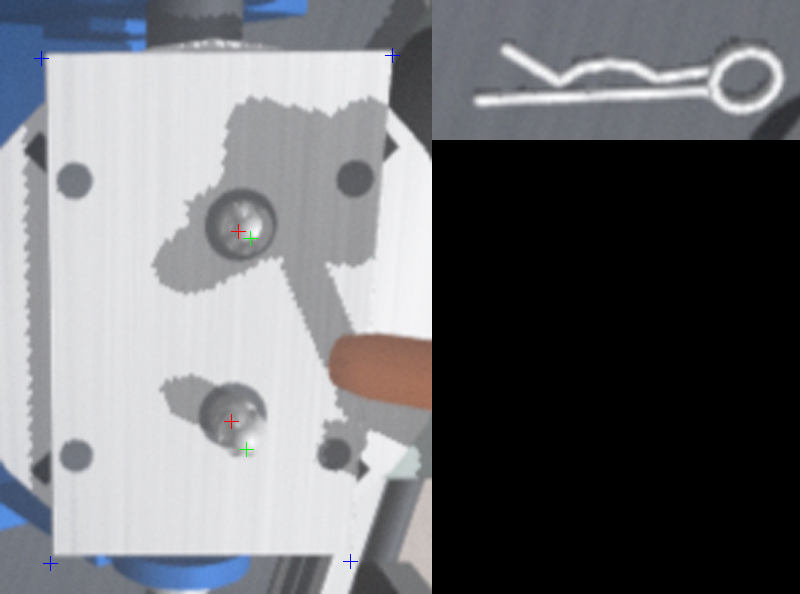

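Wrist view: the plate corners and pins sit about 2 px from the prediction (taller pin foot near (376,244), plain pin near (379,173)). The clip coil is at (160,308) and the leg tip at (82,314), with the bow on the upper side. I'll nudge the fixture estimate and go to the bracket.

```bash
cat >> h.py <<'E'
MID=MID+F@[.0005,.001,-.0006]
A_B=np.radians(39.45); yb=np.array([np.cos(A_B),np.sin(A_B),0]); xb=np.array([np.sin(A_B),-np.cos(A_B),0]); FL=np.array([.6528,-.1592,0.])
RB=np.c_[yb,xb,[0,0,-1]]
E
python3 - <<'E'
from h import *
c=dict(np.load("w2.npz"))
P=plane(c,[(160,307.9),(82.3,313.6),(148,311.3)],[0,0,1],.003); print("clip",P.round(4),np.linalg.norm(P[1]-P[0]))
d=P[1]-P[2]; print("leg ang",np.degrees(np.arctan2(d[1],d[0])))
s=rows(FL+[0,0,.13],RB,12,-1)
rows(FL+[0,0,.014],RB,4,-1,s)
E
```

```text
clip [[ 0.4423 -0.0674  0.003 ]
 [ 0.3615 -0.0837  0.003 ]
 [ 0.4295 -0.0735  0.003 ]] 0.08236819723647915
leg ang -171.4164367944659
rows dist/row 0.0321 deg/row 6.59
[-0.167,0.002,0.134,0.026,-0.019,0.066,-1,-0.161,0.025,0.139,0.026,-0.019,0.066,-1,-0.153,0.047,0.142,0.026,-0.019,0.066,-1,-0.143,0.068,0.144,0.026,-0.019,0.066,-1,-0.131,0.088,0.145,0.026,-0.019,0.066,-1,-0.116,0.107,0.145,0.026,-0.019,0.066,-1,-0.1,0.124,0.143,0.026,-0.019,0.066,-1,-0.082,0.139,0.141,0.026,-0.019,0.066,-1,-0.063,0.153,0.137,0.026,-0.019,0.066,-1,-0.042,0.164,0.132,0.026,-0.019,0.066,-1,-0.021,0.172,0.126,0.026,-0.019,0.066,-1,0.001,0.178,0.119,0.026,-0.019,0.066,-1]
rows dist/row 0.029 deg/row 0.0
[0,0,0.193,0,0,0,-1,0,0,0.193,0,0,0,-1,0,0,0.193,0,0,0,-1,0,0,0.193,0,0,0,-1]
```

Request:
apply_moves(steps=[-0.167, 0.002, 0.134, 0.026, -0.019, 0.066, -1, -0.161, 0.025, 0.139, 0.026, -0.019, 0.066, -1, -0.153, 0.047, 0.142, 0.026, -0.019, 0.066, -1, -0.143, 0.068, 0.144, 0.026, -0.019, 0.066, -1, -0.131, 0.088, 0.145, 0.026, -0.019, 0.066, -1, -0.116, 0.107, 0.145, 0.026, -0.019, 0.066, -1, -0.1, 0.124, 0.143, 0.026, -0.019, 0.066, -1, -0.082, 0.139, 0.141, 0.026, -0.019, 0.066, -1, -0.063, 0.153, 0.137, 0.026, -0.019, 0.066, -1, -0.042, 0.164, 0.132, 0.026, -0.019, 0.066, -1, -0.021, 0.172, 0.126, 0.026, -0.019, 0.066, -1, 0.001, 0.178, 0.119, 0.026, -0.019, 0.066, -1])

```text
t: 2.75
tool_pos: [0.6549, -0.1557, 0.1291]
eef_rot: [0.942, 0.335, 0.003, -0.002]
wrist_force: [0.4, -0.1, 0.1]
opening: 0.0853
gripper_force: 0.0
```

Request:
apply_moves(steps=[0, 0, 0, 0, 0, 0, -1, 0, 0, 0, 0, 0, 0, -1])

```text
t: 2.95
tool_pos: [0.6538, -0.1561, 0.1277]
eef_rot: [0.942, 0.337, 0.003, -0.003]
wrist_force: [0.5, -0.3, 0.8]
opening: 0.0856
gripper_force: 0.0
```

Run:
```python
from h import *
from station import manip
c=manip.read_camera("wrist"); np.savez("w3.npz",**c); c=dict(np.load("w3.npz"))
o=manip.observe(); print(o["t"],o["tool_pos"],o["joints"].round(3))
im=c["frame"][:,:,::-1].copy()
for x,y,z in((.0415,-.036,.008),(.0415,.036,.008),(.004,-.052,.05),(.004,.052,.05),(-.004,-.052,.05),(-.004,.052,.05),(.071,-.052,.008),(.071,.052,.008)):
    u=proj(c,FL+x*xb+y*yb+[0,0,z])[0]; cv2.drawMarker(im,tuple(int(round(x)) for x in u),(0,0,255),0,12,1)
cv2.imwrite("pics/w3.png",im)
rows(FL+[0,0,.014],RB,4,-1)
```

```text
3.0 [ 0.65361662 -0.15625713  0.1297844 ] [-0.238  0.417  0.119  1.269  0.008  2.217]
rows dist/row 0.029 deg/row 0.14
[-0.006,0.003,0.193,0,-0.002,0,-1,-0.006,0.003,0.193,0,-0.002,0,-1,-0.005,0.003,0.193,0,-0.002,0,-1,-0.005,0.003,0.193,0,-0.002,0,-1]
```

View pics/w3.png

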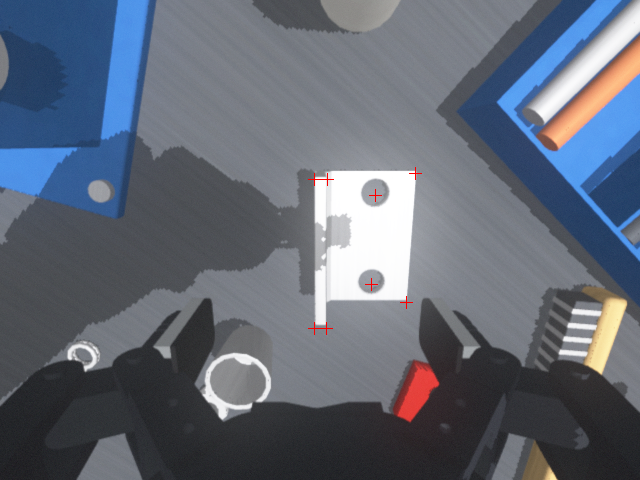

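The bracket markers agree to within a few pixels, with a constant ~2 px bias along tool x that also showed at the fixture. So I'll drop the y nudge to the fixture. Descend and grip.

Request:
apply_moves(steps=[-0.006, 0.003, 0.193, 0, -0.002, 0, -1, -0.006, 0.003, 0.193, 0, -0.002, 0, -1, -0.005, 0.003, 0.193, 0, -0.002, 0, -1, -0.005, 0.003, 0.193, 0, -0.002, 0, -1, 0, 0, 0, 0, 0, 0, -1])

```text
t: 3.5
tool_pos: [0.6497, -0.1596, 0.013]
eef_rot: [0.942, 0.336, -0.003, -0.001]
wrist_force: [-1.9, 0.2, -0.2]
opening: 0.0854
gripper_force: 0.0
```

Request:
apply_moves(steps=[0, 0, 0, 0, 0, 0, 1, 0, 0, 0, 0, 0, 0, 1, 0, 0, 0, 0, 0, 0, 1, 0, 0, 0, 0, 0, 0, 1, 0, 0, 0, 0, 0, 0, 1, 0, 0, 0, 0, 0, 0, 1, 0, 0, 0, 0, 0, 0, 1, 0, 0, 0, 0, 0, 0, 1, 0, 0, 0, 0, 0, 0, 1, 0, 0, 0, 0, 0, 0, 1], newtons=90)

```text
t: 4.5
tool_pos: [0.6527, -0.1618, 0.0156]
eef_rot: [0.942, 0.334, -0.001, 0.001]
wrist_force: [-1.5, 1.9, 4.8]
opening: 0.0069
gripper_force: 89.3
```

```bash
cat >> h.py <<'E'
MID=MID-.001*ey
def seat(x,h,g=(0,.0145)):  # TCP for bracket at x from seated (upslope), h above face; grasp offset along y, z
    return MID+(x-.0415)*ex+g[0]*ey+(h+g[1])*n
E
python3 - <<'E'
from h import *
from station import manip
a=np.array([manip.observe()["tool_pos"] for _ in range(20)]);print(a.mean(0),a.std(0))
s=(FL+[0,0,.0145],RB)
s=rows(s[0]+[0,0,.24],RB,6,1,s)
s=rows(seat(-.11,.158),RS,12,1,s)
s=rows(seat(-.11,.038),RS,4,1,s); print(s[0])
E
```

```text
[ 0.6527267  -0.1617536   0.01562733] [2.22044605e-16 2.77555756e-17 3.46944695e-18]
rows dist/row 0.04 deg/row 0.0
[0,0,-0.267,0,0,0,1,0,0,-0.267,0,0,0,1,0,0,-0.267,0,0,0,1,0,0,-0.267,0,0,0,1,0,0,-0.267,0,0,0,1,0,0,-0.267,0,0,0,1]
rows dist/row 0.0298 deg/row 6.63
[-0.054,-0.191,-0.001,-0.026,0.02,-0.066,1,-0.034,-0.195,-0.01,-0.026,0.02,-0.066,1,-0.013,-0.197,-0.019,-0.026,0.02,-0.066,1,0.008,-0.196,-0.027,-0.026,0.02,-0.066,1,0.029,-0.193,-0.035,-0.026,0.02,-0.066,1,0.05,-0.187,-0.041,-0.026,0.02,-0.066,1,0.07,-0.179,-0.047,-0.026,0.02,-0.066,1,0.09,-0.169,-0.052,-0.026,0.02,-0.066,1,0.109,-0.157,-0.055,-0.026,0.02,-0.066,1,0.126,-0.142,-0.058,-0.026,0.02,-0.066,1,0.142,-0.126,-0.059,-0.026,0.02,-0.066,1,0.155,-0.108,-0.06,-0.026,0.02,-0.066,1]
rows dist/row 0.03 deg/row 0.0
[0,0,0.2,0,0,0,1,0,0,0.2,0,0,0,1,0,0,0.2,0,0,0,1,0,0,0.2,0,0,0,1]
[0.41954069 0.06965607 0.15551284]
```

Request:
apply_moves(steps=[0, 0, -0.133, 0, 0, 0, 1, 0, 0, -0.267, 0, 0, 0, 1, 0, 0, -0.267, 0, 0, 0, 1, 0, 0, -0.267, 0, 0, 0, 1, 0, 0, -0.267, 0, 0, 0, 1, 0, 0, -0.267, 0, 0, 0, 1, 0, 0, -0.133, 0, 0, 0, 1])

```text
t: 5.2
tool_pos: [0.653, -0.1617, 0.2573]
eef_rot: [0.942, 0.334, -0.0, 0.001]
wrist_force: [0.3, 0.4, -7.0]
opening: 0.0066
gripper_force: 88.6
```

Request:
apply_moves(steps=[-0.054, -0.191, -0.001, -0.026, 0.02, -0.066, 1, -0.034, -0.195, -0.01, -0.026, 0.02, -0.066, 1, -0.013, -0.197, -0.019, -0.026, 0.02, -0.066, 1, 0.008, -0.196, -0.027, -0.026, 0.02, -0.066, 1, 0.029, -0.193, -0.035, -0.026, 0.02, -0.066, 1, 0.05, -0.187, -0.041, -0.026, 0.02, -0.066, 1, 0.07, -0.179, -0.047, -0.026, 0.02, -0.066, 1, 0.09, -0.169, -0.052, -0.026, 0.02, -0.066, 1, 0.109, -0.157, -0.055, -0.026, 0.02, -0.066, 1, 0.126, -0.142, -0.058, -0.026, 0.02, -0.066, 1, 0.142, -0.126, -0.059, -0.026, 0.02, -0.066, 1, 0.155, -0.108, -0.06, -0.026, 0.02, -0.066, 1])

```text
t: 6.4
tool_pos: [0.3578, 0.0439, 0.2544]
eef_rot: [0.531, 0.799, 0.237, 0.153]
wrist_force: [-0.5, -0.1, -6.3]
opening: 0.0073
gripper_force: 89.2
```

Request:
apply_moves(steps=[0, 0, 0, 0, 0, 0, 1, 0, 0, 0, 0, 0, 0, 1, 0, 0, 0, 0, 0, 0, 1])

```text
t: 6.7
tool_pos: [0.3605, 0.0431, 0.2563]
eef_rot: [0.533, 0.797, 0.237, 0.154]
wrist_force: [0.3, 0.6, -7.2]
opening: 0.0066
gripper_force: 89.5
```

```bash
cat > chk.py <<'E'
import sys
from h import *
from station import manip
nm=sys.argv[1]
c=manip.read_camera("wrist"); np.savez(nm+".npz",**c); c=dict(np.load(nm+".npz"))
o=manip.observe(); p=o["tool_pos"];RT=R.from_quat(o["eef_rot"]).as_matrix()
print(o["t"],"pos in fixture (mm)",((p-MID)@F*1e3).round(1),"rot err deg",np.degrees(R.from_matrix(RS.T@RT).as_rotvec()).round(2),"F",o["wrist_force"].round(1))
im=c["frame"][:,:,::-1].copy()
def mk(P,col):
    u=proj(c,P)[0]; cv2.drawMarker(im,tuple(int(round(x)) for x in u),col,0,12,1)
for y in(-.036,.036): mk(p+RT@[y,.0415,.0145-.008],(0,0,255))   # expected holes, leaf top
for y in(-.052,.052): mk(p+RT@[y,.071,.0145-.008],(0,0,255))
for d,h in((-.036,.033),(.036,.023)): mk(MID+d*ey+h*n,(0,255,0))
cv2.imwrite(f"pics/{nm}.png",im)
E
python3 chk.py w4; python3 -c "
from h import *
rows(seat(-.11,.038),RS,4,1)"
```

```text
6.75 pos in fixture (mm) [-150.6   -1.6  172.3] rot err deg [0.14 0.23 0.45] F [ 0.5 -0.6 -7.2]
rows dist/row 0.03 deg/row 0.13
[0.002,-0.001,0.2,0,-0.001,-0.001,1,0.002,-0.001,0.2,0,-0.001,-0.001,1,0.002,-0.001,0.2,0,-0.001,-0.001,1,0.002,-0.001,0.2,0,-0.001,-0.001,1]
```

View pics/w4.png

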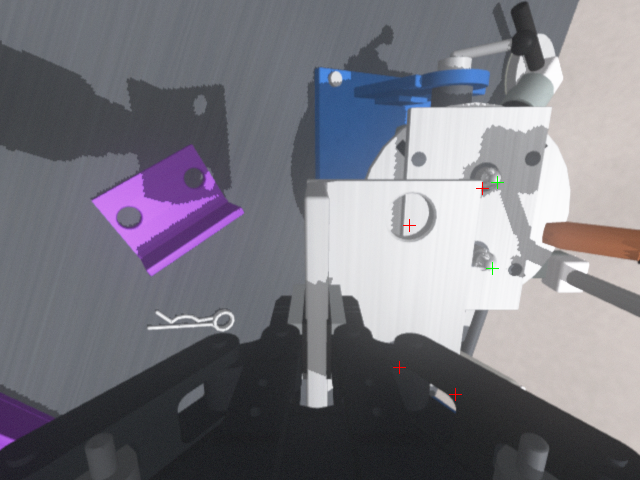

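Hole_l is at (413,216), about 9 px above its predicted spot. After removing the camera bias, the bracket sits about 2 mm towards +tool x. I'll lower to hover height and slide in part-way.

Request:
apply_moves(steps=[0, 0, 0.2, 0, 0, 0, 1, 0, 0, 0.2, 0, 0, 0, 1, 0, 0, 0.2, 0, 0, 0, 1, 0, 0, 0.2, 0, 0, 0, 1, -0.003, 0, 0, 0, 0, -0.004, 1, 0, 0, 0, 0, 0, 0, 1])

```text
t: 7.35
tool_pos: [0.4205, 0.0688, 0.1552]
eef_rot: [0.53, 0.8, 0.236, 0.154]
wrist_force: [0.7, 0.0, -7.3]
opening: 0.0072
gripper_force: 89.9
```

Request:
apply_moves(steps=[0, 0.12, 0, 0, 0, 0, 1, 0, 0.12, 0, 0, 0, 0, 1, 0, 0.12, 0, 0, 0, 0, 1, 0, 0.12, 0, 0, 0, 0, 1, 0, 0.12, 0, 0, 0, 0, 1, 0, 0, 0, 0, 0, 0, 1, 0, 0, 0, 0, 0, 0, 1])

```text
t: 8.05
tool_pos: [0.4905, 0.0979, 0.2063]
eef_rot: [0.53, 0.799, 0.238, 0.155]
wrist_force: [0.3, 0.2, -6.8]
opening: 0.0071
gripper_force: 90.0
```

```bash
python3 chk.py w5
```

```text
8.1 pos in fixture (mm) [-60.9  -1.4  53.2] rot err deg [0.07 0.23 0.05] F [-0.6 -0.4 -7.8]
```

View pics/w5.png

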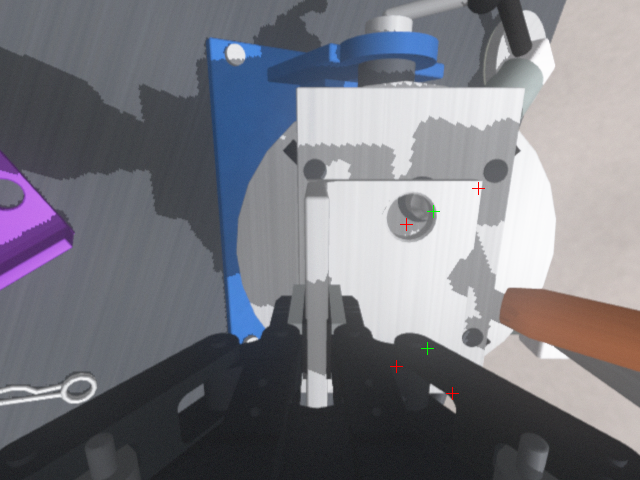

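Request:
apply_moves(steps=[-0.004, 0.065, 0, 0, 0, 0, 1, 0, 0.064, 0, 0, 0, 0, 1, 0, 0, 0, 0, 0, 0, 1, 0, 0, 0, 0, 0, 0, 1, 0, 0, 0, 0, 0, 0, 1])

```text
t: 8.6
tool_pos: [0.5052, 0.1038, 0.2157]
eef_rot: [0.53, 0.799, 0.237, 0.155]
wrist_force: [-0.5, -0.3, -7.8]
opening: 0.0069
gripper_force: 90.0
```

```bash
python3 chk.py w6
python3 - <<'E'
from h import *
from station import manip
c=dict(np.load("w6.npz"));o=manip.observe();p=o["tool_pos"];RT=R.from_quat(o["eef_rot"]).as_matrix()
g=lambda x,y,z: proj(c,p+RT@[x,y,z])[0].round(1)
print("hole top rim",g(.038,.0415,.0065),"pin tip if aligned",g(.038,.0415,.0145+.015),"pin by est",proj(c,MID+.036*ey+.023*n)[0].round(1))
print("tall pin tip est",proj(c,MID-.036*ey+.033*n)[0].round(1))
im=c["frame"][150:300,350:550,::-1]; cv2.imwrite("pics/w6c.png",cv2.resize(im,None,fx=4,fy=4,interpolation=cv2.INTER_CUBIC))
E
```

```text
8.65 pos in fixture (mm) [-41.4  -1.8  52.8] rot err deg [0.06 0.24 0.03] F [-0.  -0.2 -6.8]
hole top rim [409.  220.3] pin tip if aligned [397.2 210.1] pin by est [396.8 210.6]
tall pin tip est [392.5 348.3]
```

View pics/w6c.png

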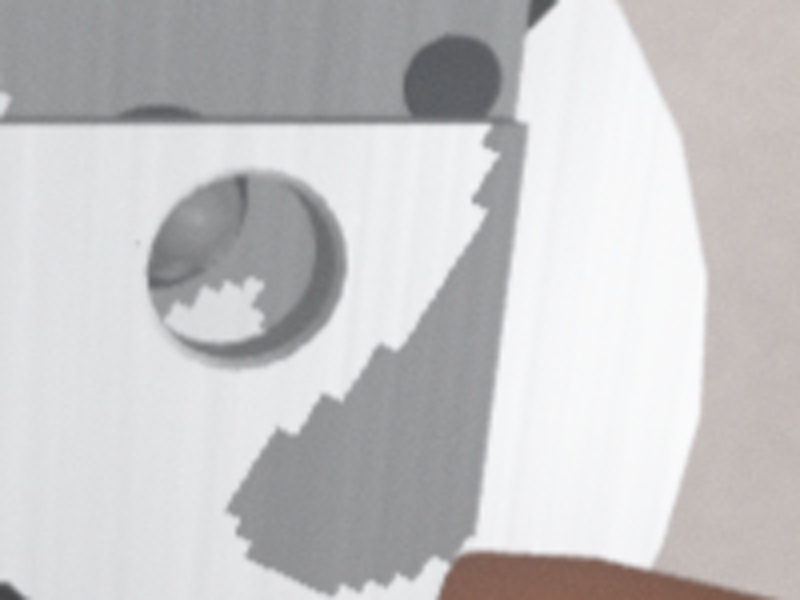

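The hole centre is at (411.8,217.2) and the plain pin shows through it, about 0.5 mm from the aligned offset. Descending along the normal.

Request:
apply_moves(steps=[0, 0, 0.03, 0, 0, 0, 1, 0, 0, 0.03, 0, 0, 0, 1, 0, 0, 0.03, 0, 0, 0, 1, 0, 0, 0, 0, 0, 0, 1])

```text
t: 9.05
tool_pos: [0.512, 0.1068, 0.2036]
eef_rot: [0.53, 0.799, 0.237, 0.155]
wrist_force: [1.1, -4.1, -6.8]
opening: 0.007
gripper_force: 92.3
```

Request:
apply_moves(steps=[0, 0, 0.02, 0, 0, 0, 1, 0, 0, 0.02, 0, 0, 0, 1, 0, 0, 0.02, 0, 0, 0, 1, 0, 0, 0, 0, 0, 0, 1])

```text
t: 9.45
tool_pos: [0.5168, 0.1087, 0.1968]
eef_rot: [0.53, 0.799, 0.237, 0.155]
wrist_force: [1.5, -6.6, -9.9]
opening: 0.0067
gripper_force: 92.3
```

Request:
apply_moves(steps=[-0.006, 0, 0.02, 0, 0, 0, 1, 0, 0, 0.02, 0, 0, 0, 1, 0, 0, 0.02, 0, 0, 0, 1, 0, 0, 0, 0, 0, 0, 1])

```text
t: 9.85
tool_pos: [0.5214, 0.1101, 0.1891]
eef_rot: [0.53, 0.799, 0.238, 0.155]
wrist_force: [-5.6, 3.0, -7.8]
opening: 0.0066
gripper_force: 91.2
```

```bash
python3 chk.py w7
```

```text
9.9 pos in fixture (mm) [-41.3  -2.2  21.2] rot err deg [0.06 0.29 0.01] F [-6.3  7.4 -5.2]
```

Request:
apply_moves(steps=[0.003, 0, 0.015, 0, 0, 0, 1, 0, 0, 0.015, 0, 0, 0, 1, 0, 0, 0, 0, 0, 0, 1])

```text
t: 10.2
tool_pos: [0.5236, 0.1112, 0.1855]
eef_rot: [0.53, 0.799, 0.237, 0.155]
wrist_force: [-2.4, -4.3, -9.3]
opening: 0.0067
gripper_force: 91.2
```

Request:
apply_moves(steps=[0, 0, 0.008, 0, 0, 0, 1, 0, 0, 0.006, 0, 0, 0, 1, 0, 0, 0, 0, 0, 0, 1])

```text
t: 10.5
tool_pos: [0.5242, 0.1117, 0.1844]
eef_rot: [0.53, 0.799, 0.238, 0.155]
wrist_force: [-10.8, 0.7, -2.6]
opening: 0.0066
gripper_force: 92.6
```

```bash
python3 chk.py w8
```

```text
10.55 pos in fixture (mm) [-41.2  -1.9  15.3] rot err deg [0.04 0.26 0.02] F [-10.3   1.1  -3.3]
```

Request:
apply_moves(steps=[0, 0, 0.006, 0, 0, 0, 1, 0, 0, 0.004, 0, 0, 0, 1, 0, 0, 0, 0, 0, 0, 1])

```text
t: 10.85
tool_pos: [0.5243, 0.1119, 0.1841]
eef_rot: [0.53, 0.799, 0.238, 0.155]
wrist_force: [-25.4, -2.2, 5.8]
opening: 0.0067
gripper_force: 95.1
```

```bash
python3 chk.py w9
python3 - <<'E'
from h import *
from station import manip
# leaf height from side depth; between flange and pins
c=manip.read_camera("side"); W=cloud(c); L=(W-MID)@F
m=(L[...,0]>-.03)&(L[...,0]<.02)&(np.abs(L[...,1])<.05)&(np.abs(L[...,2])<.02)
P=L[m]; A=np.c_[P[:,:2],np.ones(len(P))]; print(len(P),np.lstsq if 0 else np.linalg.lstsq(A,P[:,2],rcond=None)[0].round(4),np.median(P[:,2]))
m=(np.abs(L[...,1])>.065)&(np.abs(L[...,1])<.09)&(np.abs(L[...,0]+.02)<.03)&(np.abs(L[...,2])<.012); print("face",m.sum(),np.median(L[m][:,2]))
E
```

```text
10.9 pos in fixture (mm) [-41.3  -1.8  15. ] rot err deg [0.02 0.25 0.03] F [-23.7  -2.5   6.8]
432 [0.0078 0.0228 0.0097] 0.009427442762800355
face 228 0.0010511644238889134
```

The leaf top reads 8.4 mm above the face and the contact is firm, so the bracket is seated. Release, then retreat along the normal.

```bash
cat >> h.py <<'E'
A_C=np.radians(188.6); xc=np.array([np.cos(A_C),np.sin(A_C),0]); yc=np.array([-np.sin(A_C),np.cos(A_C),0]); CC=np.array([.4431,-.0692,0])
RC=np.c_[xc,-yc,[0,0,-1]]
E
python3 - <<'E'
from h import *
from station import manip
o=manip.observe(); s=(o["tool_pos"]+.15*n,RS)
rows(CC+[0,0,.13],RC,12,-0.3,s)
for nm in("side0","scene0"):
    c=dict(np.load(nm+".npz")); x0,y0,x1,y1=(255,295,297,333) if nm=="side0" else(298,218,322,258)
    g=cv2.cvtColor(c["frame"],cv2.COLOR_RGB2GRAY)[y0:y1,x0:x1]; g=cv2.resize(g,None,fx=4,fy=4,interpolation=cv2.INTER_CUBIC)
    b=(g>150).astype(np.uint8); k,l,st,_=cv2.connectedComponentsWithStats(b); i=1+st[1:,4].argmax(); b=(l==i).astype(np.uint8)
    cs,h=cv2.findContours(b,cv2.RETR_CCOMP,cv2.CHAIN_APPROX_NONE)
    for ct,hh in zip(cs,h[0]):
        if hh[3]>=0 and cv2.contourArea(ct)>30:
            m=cv2.moments(ct); u=np.array([m["m10"]/m["m00"]/4+x0-.4,m["m01"]/m["m00"]/4+y0-.4]); print(nm,"hole",u,cv2.contourArea(ct)/16,plane(c,u,[0,0,1],.004))
E
```

```text
rows dist/row 0.0195 deg/row 6.8
[-0.075,-0.084,0.065,0.026,0.02,-0.068,-0.3,-0.068,-0.089,0.066,0.026,0.02,-0.068,-0.3,-0.06,-0.093,0.068,0.026,0.02,-0.068,-0.3,-0.052,-0.096,0.07,0.026,0.02,-0.068,-0.3,-0.044,-0.099,0.072,0.026,0.02,-0.068,-0.3,-0.036,-0.1,0.075,0.026,0.02,-0.068,-0.3,-0.028,-0.1,0.078,0.026,0.02,-0.068,-0.3,-0.019,-0.1,0.081,0.026,0.02,-0.068,-0.3,-0.012,-0.098,0.085,0.026,0.02,-0.068,-0.3,-0.004,-0.095,0.088,0.026,0.02,-0.068,-0.3,0.003,-0.091,0.092,0.026,0.02,-0.068,-0.3,0.01,-0.087,0.096,0.026,0.02,-0.068,-0.3]
side0 hole [273.13193013 318.00549828] 18.1875 [[ 0.39501292 -0.0736765   0.004     ]]
side0 hole [282.28039773 311.584375  ] 5.5 [[ 0.42369677 -0.07073621  0.004     ]]
side0 hole [286.3810816 306.8786759] 27.0625 [[ 0.43984327 -0.06476525  0.004     ]]
scene0 hole [308.27524377 247.49725533] 28.84375 [[ 0.43735967 -0.06785264  0.004     ]]
scene0 hole [309.86518219 236.84235268] 23.15625 [[ 0.40227539 -0.07365002  0.004     ]]
```

Request:
apply_moves(steps=[0, 0, -0.005, 0, 0, 0, 1, 0, 0, 0, 0, 0, 0, 0.1, 0, 0, 0, 0, 0, 0, 0.1, 0, 0, 0, 0, 0, 0, 0.1, 0, 0, 0, 0, 0, 0, 0.1, 0, 0, 0, 0, 0, 0, 0.1])

```text
t: 11.55
tool_pos: [0.5257, 0.1118, 0.1843]
eef_rot: [0.53, 0.799, 0.238, 0.156]
wrist_force: [0.6, 0.5, -0.0]
opening: 0.0384
gripper_force: 0.0
```

Request:
apply_moves(steps=[0, 0, -0.1, 0, 0, 0, 0.1, 0, 0, -0.2, 0, 0, 0, 0.1, 0, 0, -0.2, 0, 0, 0, 0.1, 0, 0, -0.2, 0, 0, 0, 0, 0, 0, -0.2, 0, 0, 0, 0, 0, 0, -0.1, 0, 0, 0, -0.3])

```text
t: 12.15
tool_pos: [0.45, 0.0792, 0.3127]
eef_rot: [0.53, 0.799, 0.239, 0.157]
wrist_force: [-0.1, -1.0, 0.5]
opening: 0.055
gripper_force: 0.0
```

Request:
apply_moves(steps=[-0.075, -0.084, 0.065, 0.026, 0.02, -0.068, -0.3, -0.068, -0.089, 0.066, 0.026, 0.02, -0.068, -0.3, -0.06, -0.093, 0.068, 0.026, 0.02, -0.068, -0.3, -0.052, -0.096, 0.07, 0.026, 0.02, -0.068, -0.3, -0.044, -0.099, 0.072, 0.026, 0.02, -0.068, -0.3, -0.036, -0.1, 0.075, 0.026, 0.02, -0.068, -0.3, -0.028, -0.1, 0.078, 0.026, 0.02, -0.068, -0.3, -0.019, -0.1, 0.081, 0.026, 0.02, -0.068, -0.3, -0.012, -0.098, 0.085, 0.026, 0.02, -0.068, -0.3, -0.004, -0.095, 0.088, 0.026, 0.02, -0.068, -0.3, 0.003, -0.091, 0.092, 0.026, 0.02, -0.068, -0.3, 0.01, -0.087, 0.096, 0.026, 0.02, -0.068, -0.3])

```text
t: 13.35
tool_pos: [0.4448, -0.07, 0.1286]
eef_rot: [-0.077, 0.997, -0.0, -0.0]
wrist_force: [-0.9, 0.1, -1.0]
opening: 0.0555
gripper_force: 0.0
```

Request:
apply_moves(steps=[0, 0, 0, 0, 0, 0, -0.3, 0, 0, 0, 0, 0, 0, -0.3, 0, 0, 0, 0, 0, 0, -0.3])

```text
t: 13.65
tool_pos: [0.4446, -0.0691, 0.13]
eef_rot: [-0.074, 0.997, 0.001, 0.001]
wrist_force: [0.5, -0.1, -0.9]
opening: 0.0554
gripper_force: 0.0
```

```bash
cat > clip.py <<'E'
from h import *
from station import manip
c=manip.read_camera("wrist"); np.savez("wc.npz",**c)
o=manip.observe(); p=o["tool_pos"];RT=R.from_quat(o["eef_rot"]).as_matrix()
print(o["t"],p,o["opening"],o["joints"].round(2),"rot err",np.degrees(R.from_matrix(RC.T@RT).as_rotvec()).round(2))
k=proj(c,CC+[0,0,.004])[0]; print("pred coil",k)
g=cv2.cvtColor(c["frame"],cv2.COLOR_RGB2GRAY); x0,y0=int(k[0])-70,int(k[1])-150
x0=max(x0,0);y0=max(y0,0);g=g[y0:int(k[1])+45,x0:x0+140]
b=(g>150).astype(np.uint8); cs,h=cv2.findContours(b,cv2.RETR_CCOMP,cv2.CHAIN_APPROX_NONE)
for ct,hh in zip(cs,h[0]):
    A=cv2.contourArea(ct)
    if A>150:
        (u,v),r=cv2.minEnclosingCircle(ct); m=cv2.moments(ct); q=(m["m10"]/m["m00"]+x0,m["m01"]/m["m00"]+y0)
        print("inner" if hh[3]>=0 else "outer",A,np.round(q,1),round(r,1),"world",plane(c,q,[0,0,1],.004)[0].round(4),"bbox",cv2.boundingRect(ct),x0,y0)
im=c["frame"][:,:,::-1].copy(); cv2.drawMarker(im,tuple(int(round(x)) for x in k),(0,0,255),0,12,1)
u=proj(c,CC+.08*xc+.005*yc+[0,0,.002])[0];cv2.drawMarker(im,tuple(int(round(x)) for x in u),(0,0,255),0,12,1)
cv2.imwrite("pics/wc.png",im)
E
python3 clip.py
```

```text
13.7 [ 0.4445657  -0.06915477  0.13010631] 0.05569271362509561 [-0.16  0.   -0.39  1.17  0.   -0.3 ] rot err [-0.07 -0.12  0.1 ]
pred coil [314.60542609 228.79373685]
outer 19147.5 [300.6 158.8] 119.3 world [ 0.391  -0.0875  0.004 ] bbox (0, 0, 140, 195) 244 78
inner 380.0 [319.4 226.1] 11.8 world [ 0.4404 -0.0658  0.004 ] bbox (64, 137, 24, 24) 244 78
inner 604.5 [302.7 201.2] 22.7 world [ 0.4226 -0.0816  0.004 ] bbox (49, 102, 19, 46) 244 78
```

View pics/wc.png

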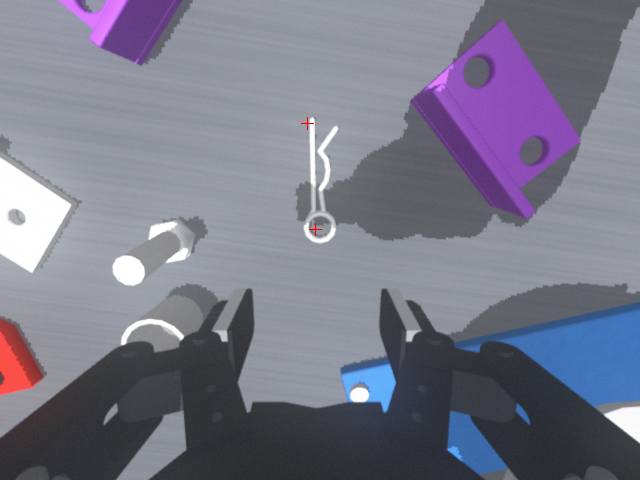

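The clip's coil centre is at (319.4,226.1), about 4 mm from the prediction, and its direction matches. It lies clear of its neighbours: bolt (150,255), purple bracket (500,115) and the positioner base. This was my last picture, so I'll work from numbers from here on. Correct, descend and grip.

Request:
apply_moves(steps=[0.02, 0.026, 0.1, 0, 0, 0, 0, 0, 0, 0.2, 0, 0, 0, 0, 0, 0, 0.2, 0, 0, 0, 0, 0, 0, 0.2, 0, 0, 0, 0, 0, 0, 0.1, 0, 0, 0, 0, 0, 0, 0.05, 0, 0, 0, 0, 0, 0, 0, 0, 0, 0, 0, 0, 0, 0, 0, 0, 0, 0])

```text
t: 14.5
tool_pos: [0.4414, -0.0658, 0.0028]
eef_rot: [-0.075, 0.997, 0.0, 0.001]
wrist_force: [0.8, -0.5, -0.6]
opening: 0.0427
gripper_force: 0.0
```

```bash
python3 -c "
from station import manip
o=manip.observe();print(o['tool_pos'],o['wrist_force'],o['opening'],o['dq'].round(3))"
```

```text
[ 0.44140684 -0.06582088  0.00277507] [ 0.83144455 -0.49034158 -0.60359995] 0.042681315604926655 [-0.    -0.005  0.007  0.     0.001 -0.002]
```

Lower 1.5 mm more, then close.

Request:
apply_moves(steps=[0, 0, 0.01, 0, 0, 0, 0, 0, 0, 0, 0, 0, 0, 0, 0, 0, 0, 0, 0, 0, 1, 0, 0, 0, 0, 0, 0, 1, 0, 0, 0, 0, 0, 0, 1, 0, 0, 0, 0, 0, 0, 1, 0, 0, 0, 0, 0, 0, 1, 0, 0, 0, 0, 0, 0, 1], newtons=60)

```text
t: 15.3
tool_pos: [0.441, -0.0658, 0.001]
eef_rot: [-0.075, 0.997, 0.0, 0.0]
wrist_force: [-2.1, -0.2, 5.6]
opening: 0.0219
gripper_force: 58.5
```

Request:
apply_moves(steps=[0, 0, 0, 0, 0, 0, 1, 0, 0, 0, 0, 0, 0, 1])

```text
t: 15.5
tool_pos: [0.441, -0.0658, 0.001]
eef_rot: [-0.075, 0.997, 0.0, 0.0]
wrist_force: [-1.7, 0.5, 6.0]
opening: 0.0226
gripper_force: 58.5
```

Request:
apply_moves(steps=[0, 0, -0.05, 0, 0, 0, 1, 0, 0, -0.15, 0, 0, 0, 1, 0, 0, -0.25, 0, 0, 0, 1, 0, 0, -0.25, 0, 0, 0, 1, 0, 0, -0.25, 0, 0, 0, 1, 0, 0, -0.15, 0, 0, 0, 1, 0, 0, 0, 0, 0, 0, 1, 0, 0, 0, 0, 0, 0, 1])

```text
t: 16.3
tool_pos: [0.4407, -0.0659, 0.1655]
eef_rot: [-0.075, 0.997, 0.0, 0.0]
wrist_force: [0.3, 0.9, -0.8]
opening: 0.0225
gripper_force: 58.9
```

```bash
cat > held.py <<'E'
from h import *
from station import manip
c=manip.read_camera("wrist"); np.savez("wh.npz",**c)
o=manip.observe(); p=o["tool_pos"];RT=R.from_quat(o["eef_rot"]).as_matrix(); print(o["t"],p,o["opening"])
pr=lambda q: proj(c,p+RT@np.array(q))[0]
print("pred tip",pr([.08,-.005,-.001]).round(1),"leg at 40",pr([.04,-.005,-.001]).round(1),"flare",pr([.074,.0125,-.001]).round(1))
D=c["range_z"]; g=cv2.cvtColor(c["frame"],cv2.COLOR_RGB2GRAY)
W=cloud(c); T=(W-p)@RT
m=((np.abs(T[...,2]+.001)<.02)&(T[...,0]>.022)&(T[...,0]<.1)&(np.abs(T[...,1])<.035)).astype(np.uint8)
P=T[m>0]; print("n",len(P), "max x",P[:,0].max().round(4) if len(P) else 0)
for x0 in np.arange(.025,.085,.006):
    q=P[np.abs(P[:,0]-x0)<.003]
    if len(q):
        a=q[q[:,1]<np.median(q[:,1])] if np.ptp(q[:,1])>.008 else q
        s=np.sort(q[:,1]); sp=s[:-1][np.diff(s)>.002]; lo=q[q[:,1]<=(sp[0] if len(sp) else 9)]
        print(x0.round(3),len(q),"leg y,z",lo[:,1].mean().round(4),np.median(lo[:,2]).round(4),"max y",s[-1].round(4))
E
python3 held.py
```

```text
16.35 [ 0.44018522 -0.06586977  0.16451111] 0.02279498654912871
pred tip [300.2 109.8] leg at 40 [301.5 212.4] flare [345.5 126.3]
n 2980 max x 0.0817
0.025 263 leg y,z -0.0013 -0.0032 max y 0.004
0.031 275 leg y,z -0.0045 -0.0032 max y 0.006
0.037 289 leg y,z -0.0046 -0.0031 max y 0.0077
0.043 283 leg y,z -0.0048 -0.003 max y 0.0085
0.049 301 leg y,z -0.0049 -0.0031 max y 0.008
0.055 344 leg y,z -0.0006 -0.0031 max y 0.0071
0.061 344 leg y,z -0.0012 -0.003 max y 0.0065
0.067 366 leg y,z -0.0054 -0.003 max y 0.0107
0.073 357 leg y,z -0.0056 -0.0029 max y 0.0134
0.079 158 leg y,z -0.0057 -0.003 max y 0.0121
```

```bash
cat >> h.py <<'E'
RI=RS@R.from_rotvec([0,0,.025]).as_matrix()
def ins(gap,h=0,dx=0,dz=0):  # TCP so that leg tip is gap (m) before the pin axis along ey, h above insertion line
    return MID+(-.036-gap)*ey+dx*ex+(.018+h+dz)*n-RI@[.080,-.0058,-.001]
E
python3 - <<'E'
from h import *
from station import manip
o=manip.observe(); s=(o["tool_pos"],RC)
s=rows(s[0]+[0,0,.12],RC,4,1,s)
s=rows(ins(.025,.08),RI,12,1,s); print(s[0],ins(.025))
E
```

```text
rows dist/row 0.03 deg/row 0.0
[0,0,-0.2,0,0,0,1,0,0,-0.2,0,0,0,1,0,0,-0.2,0,0,0,1,0,0,-0.2,0,0,0,1]
rows dist/row 0.0117 deg/row 6.91
[-0.076,0.015,0.004,-0.026,-0.02,0.069,1,-0.074,0.023,0.007,-0.026,-0.02,0.069,1,-0.071,0.03,0.01,-0.026,-0.02,0.069,1,-0.067,0.037,0.014,-0.026,-0.02,0.069,1,-0.062,0.044,0.018,-0.026,-0.02,0.069,1,-0.056,0.049,0.021,-0.026,-0.02,0.069,1,-0.05,0.054,0.025,-0.026,-0.02,0.069,1,-0.043,0.058,0.029,-0.026,-0.02,0.069,1,-0.036,0.061,0.033,-0.026,-0.02,0.069,1,-0.028,0.063,0.036,-0.026,-0.02,0.069,1,-0.02,0.064,0.04,-0.026,-0.02,0.069,1,-0.011,0.064,0.043,-0.026,-0.02,0.069,1]
[ 0.57202915 -0.01922455  0.27741525] [ 0.61218101 -0.00230502  0.2103216 ]
```

Request:
apply_moves(steps=[0, 0, -0.2, 0, 0, 0, 1, 0, 0, -0.2, 0, 0, 0, 1, 0, 0, -0.2, 0, 0, 0, 1, 0, 0, -0.2, 0, 0, 0, 1])

```text
t: 16.75
tool_pos: [0.4399, -0.0659, 0.2846]
eef_rot: [-0.075, 0.997, 0.001, -0.002]
wrist_force: [0.1, -0.2, -0.8]
opening: 0.0225
gripper_force: 58.9
```

Request:
apply_moves(steps=[-0.076, 0.015, 0.004, -0.026, -0.02, 0.069, 1, -0.074, 0.023, 0.007, -0.026, -0.02, 0.069, 1, -0.071, 0.03, 0.01, -0.026, -0.02, 0.069, 1, -0.067, 0.037, 0.014, -0.026, -0.02, 0.069, 1, -0.062, 0.044, 0.018, -0.026, -0.02, 0.069, 1, -0.056, 0.049, 0.021, -0.026, -0.02, 0.069, 1, -0.05, 0.054, 0.025, -0.026, -0.02, 0.069, 1, -0.043, 0.058, 0.029, -0.026, -0.02, 0.069, 1, -0.036, 0.061, 0.033, -0.026, -0.02, 0.069, 1, -0.028, 0.063, 0.036, -0.026, -0.02, 0.069, 1, -0.02, 0.064, 0.04, -0.026, -0.02, 0.069, 1, -0.011, 0.064, 0.043, -0.026, -0.02, 0.069, 1])

```text
t: 17.95
tool_pos: [0.572, -0.0191, 0.2757]
eef_rot: [0.54, 0.793, 0.237, 0.154]
wrist_force: [0.1, -0.4, -1.3]
opening: 0.0223
gripper_force: 58.9
```

Request:
apply_moves(steps=[0, 0, 0, 0, 0, 0, 1, 0, 0, 0, 0, 0, 0, 1, 0, 0, 0, 0, 0, 0, 1])

```text
t: 18.25
tool_pos: [0.5721, -0.0193, 0.2775]
eef_rot: [0.537, 0.795, 0.237, 0.154]
wrist_force: [-0.0, 0.0, -0.6]
opening: 0.0225
gripper_force: 58.9
```

```bash
cat > pin.py <<'E'
import sys
from h import *
from station import manip
c=manip.read_camera("wrist"); o=manip.observe(); p=o["tool_pos"];RT=R.from_quat(o["eef_rot"]).as_matrix()
print(o["t"],"TCP fix mm",((p-MID)@F*1e3).round(1),"rot err",np.degrees(R.from_matrix(RI.T@RT).as_rotvec()).round(2),"F fix",(o["wrist_force"]@F).round(1),"open",round(o["opening"],4))
W=cloud(c); L=(W-MID)@F; T=(W-p)@RT
clip=(T[...,2]<.006)&(T[...,2]>-.012)&(T[...,0]>.02)&(T[...,0]<.09)&(np.abs(T[...,1])<.02)
m=(np.abs(L[...,0])<.02)&(np.abs(L[...,1]+.036)<.02)&(L[...,2]>.011)&(L[...,2]<.04)&~clip
P=L[m]; print("pin n",len(P)); 
for h0 in(.012,.018,.024,.030):
    q=P[(P[:,2]>=h0)&(P[:,2]<h0+.006)]
    if len(q)>5: print(" h",h0,len(q),"x",np.percentile(q[:,0],[3,97]).round(4),"y",np.percentile(q[:,1],[3,97]).round(4),"max z",q[:,2].max().round(4))
lf=(np.abs(L[...,1])<.05)&(L[...,0]>-.03)&(L[...,0]<.015)&(np.abs(L[...,2]-.008)<.006)&~clip; print("leaf z",lf.sum(),np.median(L[lf][:,2]).round(4))
Q=L[clip]; Qt=T[clip]
for x0 in(.04,.075):
    k=(np.abs(Qt[:,0]-x0)<.004)&(Qt[:,1]<-.002); 
    if k.sum(): print(" leg at",x0,"fix x,z",Q[k][:,0].mean().round(4),np.median(Q[k][:,2]).round(4),"tool y",Qt[k][:,1].mean().round(4))
if len(Q): print(" tip y max",Q[:,1].max().round(4))
E
python3 pin.py; python3 -c "
from h import *
rows(ins(.025),RI,3,1)"
```

```text
18.3 TCP fix mm [   4.2 -141.4   97.2] rot err [ 0.16 -0.04 -0.45] F fix [ 0.1 -0.6 -0.3] open 0.0226
pin n 898
 h 0.012 33 x [-0.0057  0.0087] y [-0.0423 -0.0365] max z 0.018
 h 0.018 166 x [-0.0083  0.0087] y [-0.0421 -0.0255] max z 0.024
 h 0.024 470 x [-0.007   0.0075] y [-0.0411 -0.0271] max z 0.03
 h 0.03 210 x [-0.0034  0.0043] y [-0.038  -0.0303] max z 0.0338
leaf z 7022 0.0066
 leg at 0.04 fix x,z -0.0001 0.0985 tool y -0.005
 leg at 0.075 fix x,z -0.0005 0.0985 tool y -0.006
 tip y max -0.0567
rows dist/row 0.0267 deg/row 0.16
[0.001,0,0.178,-0.001,0,0.002,1,0.001,-0.001,0.178,-0.001,0,0.002,1,0.001,-0.001,0.178,-0.001,0,0.002,1]
```

Request:
apply_moves(steps=[0.001, 0, 0.178, -0.001, 0, 0.002, 1, 0.001, -0.001, 0.178, -0.001, 0, 0.002, 1, 0.001, -0.001, 0.178, -0.001, 0, 0.002, 1, 0, 0, 0, 0, 0, 0, 1, 0, 0, 0, 0, 0, 0, 1])

```text
t: 18.8
tool_pos: [0.612, -0.002, 0.2104]
eef_rot: [0.541, 0.791, 0.239, 0.154]
wrist_force: [-0.6, -0.6, 0.2]
opening: 0.0222
gripper_force: 59.0
```

```bash
python3 pin.py; python3 -c "
from h import *
rows(ins(-.005),RI,4,1)"
```

```text
18.85 TCP fix mm [   4.7 -141.1   18. ] rot err [-0.2  -0.08  0.11] F fix [-0.   0.  -0.5] open 0.0228
pin n 2565
 h 0.012 168 x [-0.0063  0.0084] y [-0.0423 -0.0366] max z 0.018
 h 0.018 464 x [-0.0082  0.0087] y [-0.0423 -0.0257] max z 0.024
 h 0.024 1274 x [-0.0068  0.0073] y [-0.0411 -0.0273] max z 0.03
 h 0.03 612 x [-0.0038  0.0041] y [-0.038  -0.0302] max z 0.0342
leaf z 7759 0.0066
 leg at 0.04 fix x,z 0.0002 0.0186 tool y -0.0056
 leg at 0.075 fix x,z 0.0002 0.0185 tool y -0.0065
 tip y max -0.0563
rows dist/row 0.0075 deg/row 0.06
[0.05,-0.003,0.002,0.001,0,0,1,0.05,-0.003,0.002,0.001,0,0,1,0.05,-0.003,0.002,0.001,0,0,1,0.05,-0.003,0.002,0.001,0,0,1]
```

Request:
apply_moves(steps=[0.04, -0.001, 0.001, 0, 0, 0, 1, 0.04, -0.001, 0.001, 0, 0, 0, 1, 0.04, -0.001, 0, 0, 0, 0, 1, 0, 0, 0, 0, 0, 0, 1])

```text
t: 19.25
tool_pos: [0.605, 0.0155, 0.2111]
eef_rot: [0.541, 0.791, 0.24, 0.155]
wrist_force: [0.6, 0.5, 0.3]
opening: 0.0224
gripper_force: 58.9
```

Request:
apply_moves(steps=[0.03, -0.001, 0, 0, 0, 0, 1, 0.03, -0.001, 0, 0, 0, 0, 1, 0, 0, 0, 0, 0, 0, 1])

```text
t: 19.55
tool_pos: [0.6016, 0.0235, 0.2104]
eef_rot: [0.541, 0.791, 0.24, 0.155]
wrist_force: [-0.1, -0.2, 0.3]
opening: 0.023
gripper_force: 58.9
```

```bash
python3 pin.py
```

```text
19.6 TCP fix mm [   4.1 -113.5   16.9] rot err [-0.18 -0.06  0.12] F fix [-0.3 -0.3 -0.5] open 0.0226
pin n 754
 h 0.024 223 x [-0.0049  0.0054] y [-0.039  -0.0288] max z 0.03
 h 0.03 531 x [-0.0039  0.004 ] y [-0.0378 -0.0299] max z 0.0336
leaf z 15496 0.0066
 leg at 0.04 fix x,z 0.0004 0.0185 tool y -0.0048
 leg at 0.075 fix x,z -0.0023 0.0253 tool y -0.0085
 tip y max -0.0249
```

Request:
apply_moves(steps=[0.03, -0.001, 0, 0, 0, 0, 1, 0.03, 0, 0, 0, 0, 0, 1, 0.02, -0.001, 0, 0, 0, 0, 1, 0, 0, 0, 0, 0, 0, 1], newtons=85)

```text
t: 20.0
tool_pos: [0.5976, 0.0344, 0.2111]
eef_rot: [0.541, 0.791, 0.24, 0.156]
wrist_force: [1.9, -1.4, 0.2]
opening: 0.0217
gripper_force: 83.5
```

Request:
apply_moves(steps=[0.02, 0, 0, 0, 0, 0, 1, 0.02, -0.001, 0, 0, 0, 0, 1, 0, 0, 0, 0, 0, 0, 1])

```text
t: 20.3
tool_pos: [0.595, 0.0405, 0.2109]
eef_rot: [0.541, 0.791, 0.241, 0.155]
wrist_force: [1.9, 2.8, 1.1]
opening: 0.021
gripper_force: 83.5
```

```bash
python3 pin.py
```

```text
20.35 TCP fix mm [  4.7 -95.1  17. ] rot err [-0.24  0.02  0.12] F fix [ 3.6  1.5 -0.9] open 0.0213
pin n 636
 h 0.024 162 x [-0.0048  0.0051] y [-0.0389 -0.0288] max z 0.03
 h 0.03 474 x [-0.0036  0.0041] y [-0.0376 -0.0298] max z 0.0334
leaf z 19744 0.0066
 leg at 0.04 fix x,z 0.0013 0.0185 tool y -0.0045
 leg at 0.075 fix x,z 0.0015 0.0184 tool y -0.0052
 tip y max -0.0104
```

Request:
apply_moves(steps=[0.02, 0, 0, 0, 0, 0, 1, 0.02, -0.001, 0, 0, 0, 0, 1, 0, 0, 0, 0, 0, 0, 1])

```text
t: 20.65
tool_pos: [0.592, 0.0463, 0.2102]
eef_rot: [0.541, 0.791, 0.24, 0.154]
wrist_force: [0.2, 5.0, 0.6]
opening: 0.0213
gripper_force: 83.5
```

Request:
apply_moves(steps=[0.02, 0, 0, 0, 0, 0, 1, 0.02, -0.001, 0, 0, 0, 0, 1, 0, 0, 0, 0, 0, 0, 1])

```text
t: 20.95
tool_pos: [0.5897, 0.0508, 0.2097]
eef_rot: [0.541, 0.791, 0.239, 0.155]
wrist_force: [0.3, 0.3, 0.9]
opening: 0.0213
gripper_force: 83.6
```

```bash
python3 pin.py;  sed -i 's/"wh.npz"/"wh2.npz"/' held.py; python3 held.py
```

```text
21.0 TCP fix mm [  3.5 -83.5  16.6] rot err [-0.11 -0.06  0.14] F fix [ 0.1 -0.6  0. ] open 0.0216
pin n 644
 h 0.024 203 x [-0.0048  0.0053] y [-0.0385 -0.0284] max z 0.03
 h 0.03 441 x [-0.0039  0.0041] y [-0.0375 -0.0297] max z 0.0333
leaf z 20573 0.0066
 leg at 0.04 fix x,z -0.0008 0.0224 tool y -0.0054
 leg at 0.075 fix x,z 0.0001 0.0179 tool y -0.0054
 tip y max 0.0012
21.05 [0.58991788 0.05059097 0.2098861 ] 0.02099692492422934
pred tip [300.6 117.6] leg at 40 [301.8 220.1] flare [346.1 134. ]
n 27637 max x 0.1
0.025 1749 leg y,z 0.0003 0.0177 max y 0.0349
0.031 1395 leg y,z 0.0012 0.017 max y 0.0349
0.037 1960 leg y,z -0.0004 0.0099 max y 0.035
0.043 1783 leg y,z -0.0 0.0098 max y 0.035
0.049 2210 leg y,z -0.0008 0.0095 max y 0.035
0.055 2483 leg y,z -0.001 0.0095 max y 0.035
0.061 2259 leg y,z -0.001 0.0098 max y 0.035
0.067 2403 leg y,z -0.001 0.0099 max y 0.0349
0.073 2456 leg y,z -0.0008 0.0099 max y 0.035
0.079 2465 leg y,z -0.0014 0.0099 max y 0.035
```

Force rose to 5 N and fell back to zero, and the tip is at its home position, so the bow has snapped over. I'll nudge slightly to confirm, then release and retreat.

Request:
apply_moves(steps=[0.006, 0, 0, 0, 0, 0, 1, 0, 0, 0, 0, 0, 0, 1, 0, 0, 0, 0, 0, 0, 1])

```text
t: 21.35
tool_pos: [0.59, 0.0514, 0.2103]
eef_rot: [0.541, 0.791, 0.24, 0.155]
wrist_force: [0.0, -1.0, -0.8]
opening: 0.0215
gripper_force: 83.6
```

```bash
python3 pin.py
```

```text
21.4 TCP fix mm [  4.2 -83.   16.8] rot err [-0.18 -0.08  0.15] F fix [ 0.4  0.1 -1. ] open 0.0213
pin n 604
 h 0.024 186 x [-0.0048  0.0051] y [-0.0388 -0.0286] max z 0.03
 h 0.03 418 x [-0.0036  0.0042] y [-0.0375 -0.0297] max z 0.0333
leaf z 20557 0.0066
 leg at 0.04 fix x,z -0.0006 0.0232 tool y -0.0058
 leg at 0.075 fix x,z 0.0008 0.0179 tool y -0.0054
 tip y max 0.0016
```

Request:
apply_moves(steps=[0, 0, 0, 0, 0, 0, 0.1, 0, 0, 0, 0, 0, 0, 0.1, 0, 0, 0, 0, 0, 0, 0.1, 0, 0, 0, 0, 0, 0, 0.1, 0, 0, 0, 0, 0, 0, 0.1])

```text
t: 21.9
tool_pos: [0.59, 0.0516, 0.2105]
eef_rot: [0.541, 0.791, 0.24, 0.155]
wrist_force: [0.4, -0.2, -0.7]
opening: 0.0385
gripper_force: 0.0
```

Request:
apply_moves(steps=[0, 0, -0.05, 0, 0, 0, 0.1, 0, 0, -0.15, 0, 0, 0, 0.1, 0, 0, -0.2, 0, 0, 0, 0.1, 0, 0, -0.2, 0, 0, 0, 0.1, 0, 0, -0.1, 0, 0, 0, 0.1, 0, 0, 0, 0, 0, 0, 0.1, 0, 0, 0, 0, 0, 0, 0.1])

```text
t: 22.6
tool_pos: [0.537, 0.0292, 0.2985]
eef_rot: [0.541, 0.791, 0.24, 0.155]
wrist_force: [0.5, -0.1, -0.1]
opening: 0.0387
gripper_force: 0.0
```

```bash
cat > fin.py <<'E'
from h import *
from station import manip
c=manip.read_camera("wrist"); o=manip.observe(); print(o["t"],o["wrist_force"].round(1))
W=cloud(c); L=(W-MID)@F
m=(L[...,2]>.013)&(L[...,2]<.026)&(np.abs(L[...,0])<.03)&(L[...,1]>-.11)&(L[...,1]<.02)
P=L[m]; 
for y0 in np.arange(-.1,.01,.006):
    q=P[np.abs(P[:,1]-y0)<.003]
    if len(q)>3: print(y0.round(3),len(q),"x",np.percentile(q[:,0],[2,50,98]).round(4),"z",np.median(q[:,2]).round(4))
lf=(np.abs(L[...,1])<.05)&(L[...,0]>-.03)&(L[...,0]<.028)&(np.abs(L[...,2]-.008)<.006); q=L[lf]
print("leaf plane",np.linalg.lstsq(np.c_[q[:,:2],np.ones(len(q))],q[:,2],rcond=None)[0].round(4))
E
python3 fin.py
```

```text
22.65 [ 0.  -0.1  0.1]
-0.082 5 x [-0.014  -0.0133 -0.0125] z 0.0136
-0.076 35 x [-0.0134 -0.0115 -0.0083] z 0.014
-0.07 68 x [-0.0114 -0.0055  0.0012] z 0.0139
-0.058 18 x [-0.0057 -0.0042 -0.0027] z 0.0133
-0.052 63 x [-0.0047 -0.0024  0.0048] z 0.0138
-0.046 76 x [-0.0038 -0.0001  0.0099] z 0.0145
-0.04 107 x [-0.0065  0.0058  0.0121] z 0.0227
-0.034 96 x [-0.0083  0.0087  0.0123] z 0.0225
-0.028 156 x [-0.0068  0.0054  0.0122] z 0.0227
-0.022 123 x [0.0004 0.0069 0.0129] z 0.0202
-0.016 133 x [0.0017 0.0125 0.0196] z 0.0204
-0.01 117 x [0.0026 0.0167 0.0233] z 0.0211
-0.004 47 x [0.0035 0.0054 0.0075] z 0.0249
0.002 7 x [0.005  0.0063 0.0075] z 0.0255
leaf plane [0.0074 0.0001 0.0067]
```

```bash
python3 -c "
from station import manip
print(manip.finish_job())"
```

```text
the job is handed in; nothing more can be done
None
```

The bracket is seated flat on both pins and the clip's leg is through the taller pin with the bow snapped over it. The arm let go and is clear, and the job was handed in at about 22.7 s. After release the clip tilted a little in its hole, but it stayed home.

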